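Drive the worn bushing out of the machine bracket

TASK

One of the two bushings in the bracket held in the vice is a plain worn sleeve, the other has a flange and is a good one. Take the drift from its wooden saddle and, with it, push the plain bushing right out of its bore so that it drops into the catch tray; leave the flanged bushing where it is. Then draw the drift out again and leave it lying flat on the bench top.

Things in the scene. Friction and masses are not known exactly. Their poses are not given: they have to be found in the camera images.
- bracket: Fixed grey block in a low blue vice: 100 mm long (x), 160 wide (y), z 80 to 150 mm. Origin on the bench below its middle; x = the way bushings are pushed out, towards the tray. Two level bores along x at y=+38 and -38, 115 mm up: guide hole 25 mm wide from x=-50 to -10, then 46 mm wide to x=+50. Vice: under z=80, x -45..45, handle to y=-135. Bench on the x<-50 side is clear.
- mouth_left (a point): Centre of the entry mouth (guide hole 25 mm wide, 40 mm deep, 2.5 mm chamfer) of the bore at bracket y=+38 mm, on the face x=-50 mm, 115 mm up; axes as the bracket.
- mouth_right (a point): The same for the bore at bracket y=-38 mm.
- tray (a point): Centre of the floor of the aluminium catch tray on the bracket's far side, 128 mm along x from the bracket's origin, 34 mm up; the tray is 150 mm (x) by 180 mm (y), its walls rise to z=75 mm; axes as the bracket.
- bushing_center (a point): Centre of the plain worn bushing: brass sleeve 60 mm long, 44 outside, 14 mm hole, about 0.25 kg; own x along its axis, at the start as the bracket's. It starts in either bore, flush with the tray-side face, its rear end 40 mm inside the entry mouth. A spring detent grips it: it takes some 10 to 20 N to push it for about 40 mm, then it tips out and falls into the tray.
- flanged_center (a point): Centre of the 60 mm sleeve of the good bushing in the other bore: the same, but with a flange 64 mm in diameter and 8 mm thick against the tray-side face of the bracket, seen from above and from the tray side. To be left alone.
- drift_shoulder (a point): Aluminium drift, about 0.25 kg: round shank 22 mm wide, 110 long, 6 mm tapered nose; behind it a square handle 26 x 26 mm, 65 long. Point on the axis where they meet; own x to the nose (x=+110), handle end x=-65, centre of mass x=+10 mm. The handle cannot enter the guide hole: with the shoulder on the bracket the nose stands 10 mm out of the far face and the bushing is out.
- drift_nose (a point): Centre of the flat end of the drift's nose, 110 mm from the shoulder point; axes as the drift.
- saddle: Fixed wooden saddle. The drift starts level in it, axis 50 mm up, shoulder above the saddle's origin, nose along its x. Cheeks 78 mm high hide the handle and 70 mm high the nose (x over 80), so only the shank at x 0 to 78 mm can be gripped (floor 12 mm up); that grip cannot reach full depth: regrip on the handle when the shank rests in the guide hole (let go, the handle droops up to 15 mm).
There are look-alikes about, which are no part of the job. Of the things like the part that bears drift_shoulder, leave any that is black; of the rest the larger one is meant.

How it is judged:
By the outcome, as a careful person would: the job done as asked, in the order asked, and still so for the second after the job is handed in, with the robot touching nothing.
It also fails if it takes over 58 s, if anything falls off the work surface, if the arm or the gripper's body presses on something with over 40 N, if the wrist force passes 120 N, or if a joint passes its speed limit or range.

ROBOT

A 6-joint arm with a two-finger parallel gripper is mounted at the origin on the work surface. World frame = base frame: x ahead of the robot, y to its left, z up, the work surface at z = 0. Lengths are in m, angles in rad, forces in N, time in s.
With the tool pointing down it reaches from about 0.25 to 0.775 m from the base axis. Payload 4 kg.
Tool frame: the origin (TCP) lies between the finger pads; the fingertips stand 14 mm ahead of it and the grasp point (between the pads) lies 5 mm behind it (robot.tips_ahead is the distance from the TCP to the fingertips, in m); z points along the fingers, y is the direction in which the jaws open and shut (so a half turn about z gives the same grasp; the last joint's range is limited). The gripper opens to 94 mm and grips with 3 to 60 N. Pads are 16 mm wide; open, the fingers measure 119 mm over their backs; the gripper's body (75 mm by 177 mm) begins 78 mm behind the grasp point.
Start: joints at [1.063, 0.087, 1.371, -0, 1.684, -0.103], TCP at [0.217, 0.506, 0.22] pointing down, gripper open.
Joint ranges: [-3.1, 3.1], [-0.76, 2.03], [0.27, 2.55], [-1.08, 4.22], [0.17, 2.65], [-2.57, 2.57]. Speed limits (rad/s): [2.79, 2.79, 3.14, 3.14, 3.14, 3.14].

INTERFACE

Orientations are given as [roll, pitch, yaw] about the fixed x, y, z axes, in that order (R = Rz(yaw) Ry(pitch) Rx(roll)).
In Python, from bench import robot, optics, job gives the robot as it stands.
- The arm moves only by the tool apply_moves, never from a script. Its argument "moves" is a list of rows, each a list of 3 entries, a list of its own where there are three numbers: the shift along the tool's x, y, z in cm, then the turn, a rotation vector about the tool's x, y, z in rad, then the opening, from 0 (shut) to 1 (fully open). In form: [[[tx, ty, tz], [rx, ry, rz], grip], ...]. A call has exactly 10 rows; each row is the pose to reach, as a shift and turn from the pose commanded when the call began, along the tool's axes at that moment; what a row does not reach only later rows make up. A row lasts 1/12 s, in which the tool goes at most 41.7 mm and 7.16 degrees, less where a joint would pass 70% of its speed; a pose out of reach is approached as far as the arm can. A call with a gripper value outside its range is refused whole. The fingers move at their own pace and stop on an object; the grip force is fixed at half the most. Time passes only in rows, so rows that repeat a pose let the fingers close, or fill a call up. It gives the time, the measured TCP pose, the force and the opening at its end, in the units of the state.
- robot.get_obs(): the state, without advancing time (a new reading comes with each control period).
- optics.snapshot(name): name is "scene" or "top"; returns the picture (400x640x3 uint8, red, green, blue); there is no depth.
- optics.get_calibration(name): a dict with "fx", "fy", "cx", "cy" (pixels), "k1" (the pictures are not rectified: a ray, as slopes to the right and down, at radius r is drawn at 1 + k1 r^2 times it, then the intrinsics apply), "rvec" (rotation vector, rad) and "tvec" (3), from world to camera coordinates, as OpenCV has them. Camera axes: x right, y down, z forward; pixel columns grow to the right and rows downward; lengths in m; the calibration is good to about 2 mm. A picture is of the moment at which its call begins. get_calibration takes no time and is no camera call.
- job.close_job(): hands the job in, once; it reports no verdict.
The state is a dict: "time": time; "joint_positions": joint angles; "qvel": joint speeds; "joint_torque": joint torques, N m; "tool_pos": TCP position; "ee_rot": TCP orientation; "wrist_force": force on the tool from outside, world axes, zero at the start; "wrist_torque": the same for the moment, N m; "width": finger opening in m.
Only numpy, scipy, OpenCV 4.12 (cv2) and the standard library are available. Lean on these libraries where they do the work, as an engineer would, in place of code of your own. Each camera call takes 0.05 s, during which the arm holds its last target.

## Working session

There is one attempt and no reset: what is moved stays moved. The work goes in short steps, Python scripts to look and compute and a tool call to move; the robot and the scene stay as the last step left them, time stands still between calls to the robot, and variables do not carry over. Pictures are saved under pics/ and viewed, and the job is handed in when it is done.

Besides the shell and the picture viewer there is one more tool, called in YAML: its name, and indented under it one key for each argument. apply_moves: Moves the arm, as the interface text tells. Its arguments: {"type":"object","properties":{"moves":{"type":"array"}},"required":["moves"]}

```bash
ls; mkdir -p pics; python3 - <<'E'
from bench import robot, optics, job
import cv2
for n in("scene","top"):
    im=optics.snapshot(n); cv2.imwrite(f"pics/{n}0.png",im[:,:,::-1]); print(n,optics.get_calibration(n))
print(robot.get_obs())
E
```

```text
pics
scene {'fx': 389.8711552312019, 'fy': 389.8711552312019, 'cx': 314.39674417245067, 'cy': 196.48140587957133, 'k1': -0.07346829363699531, 'rvec': array([ 1.08083782,  2.21220307, -1.21133161]), 'tvec': array([ 0.3047569 , -0.10565229,  1.32310101])}
top {'fx': 406.61988294611587, 'fy': 406.61988294611587, 'cx': 319.1651975255594, 'cy': 205.2046659234803, 'k1': -0.09850471952482526, 'rvec': array([ 2.03305468, -2.19673559,  0.2138599 ]), 'tvec': array([0.01497552, 0.48019614, 0.96475656])}
{'time': 0.1, 'joint_positions': array([ 1.06290120e+00,  8.78590669e-02,  1.37210101e+00,  2.31556245e-05,
        1.68362721e+00, -1.03102305e-01]), 'qvel': array([-0.00155572,  0.00061955, -0.00341937,  0.00034788,  0.00104758,
       -0.00023481]), 'joint_torque': array([ 2.90656135e-03, -3.41254950e+01, -3.03301692e+01,  7.19337235e-02,
        3.04993778e-02, -1.11994450e-04]), 'tool_pos': array([0.2163699 , 0.50513165, 0.21843433]), 'ee_rot': array([-3.13961098e+00, -2.28178300e-04,  2.73680219e+00]), 'wrist_force': array([ 0.41526325, -1.0044527 , -0.46771489]), 'wrist_torque': array([ 2.24441675e-02, -2.72287661e-05, -1.67658224e-02]), 'width': 0.09396129379667695}
```

View pics/scene0.png

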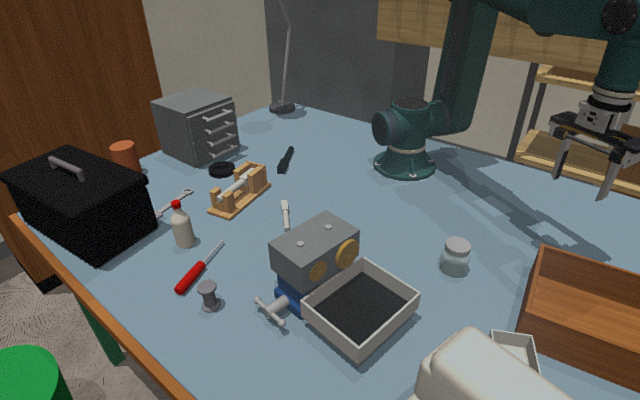

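View pics/top0.png

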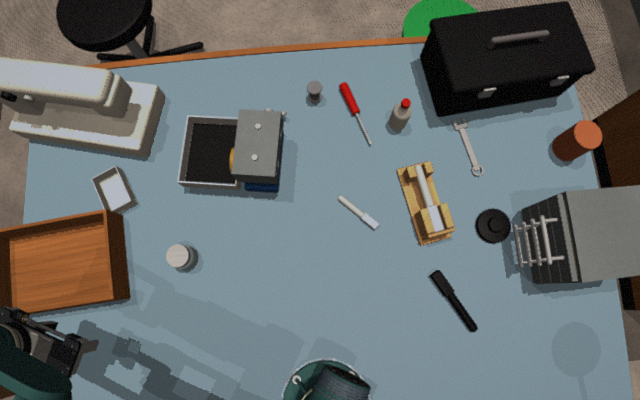

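```bash
python3 - <<'E'
import cv2
s=cv2.imread("pics/scene0.png");t=cv2.imread("pics/top0.png")
def crop(im,x,y,w,h,k,n):
    cv2.imwrite(n,cv2.resize(im[y:y+h,x:x+w],None,fx=k,fy=k,interpolation=cv2.INTER_CUBIC))
crop(t,170,95,130,110,6,"pics/c1.png")
crop(t,385,150,80,100,6,"pics/c2.png")
crop(s,250,205,180,150,4,"pics/c3.png")
crop(s,200,155,80,70,8,"pics/c4.png")
E
```

```text
(no output)
```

View pics/c1.png

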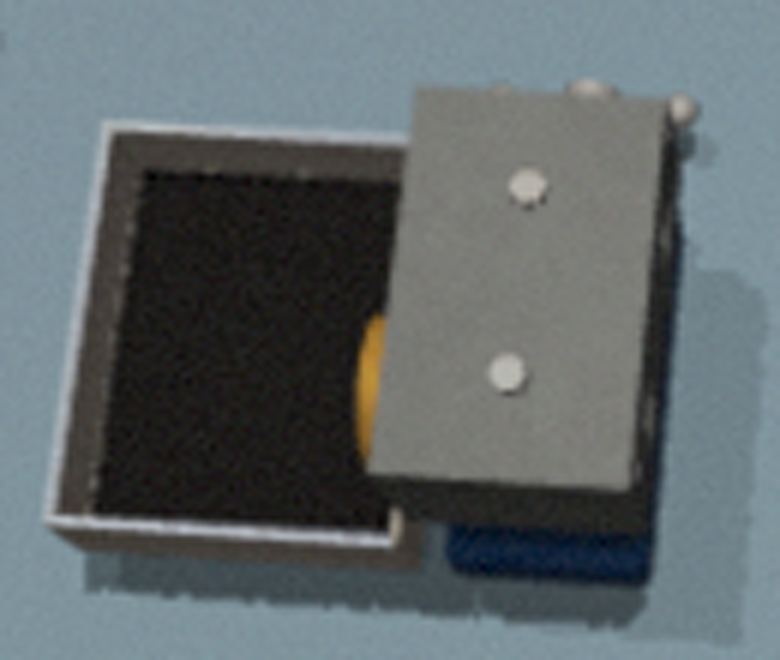

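View pics/c2.png

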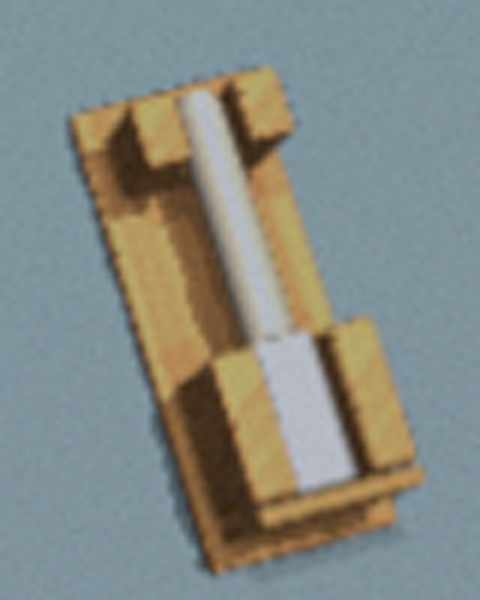

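View pics/c3.png

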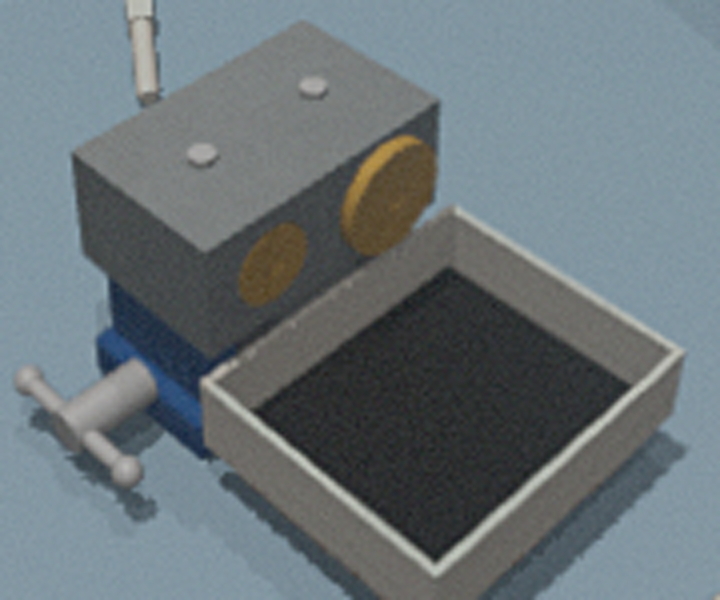

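View pics/c4.png

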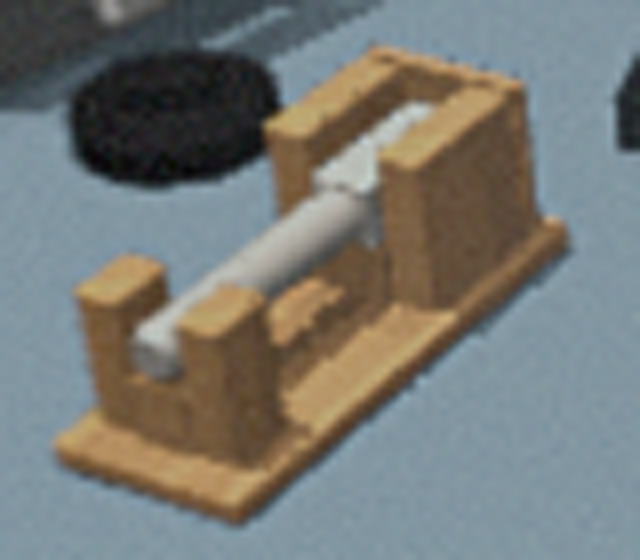

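```bash
cat > h.py <<'E'
import numpy as np, cv2
from scipy.optimize import least_squares
from scipy.spatial.transform import Rotation as R
from bench import optics
C={n:optics.get_calibration(n) for n in("scene","top")}
def proj(n,P):
    c=C[n]; p=cv2.Rodrigues(c['rvec'])[0]@np.atleast_2d(P).T+c['tvec'].reshape(3,1)
    x=p[:2]/p[2]; x=x*(1+c['k1']*(x**2).sum(0)); return (x*[[c['fx']],[c['fy']]]+[[c['cx']],[c['cy']]]).T
def ray(n,uv):
    c=C[n]; K=np.array([[c['fx'],0,c['cx']],[0,c['fy'],c['cy']],[0,0,1]])
    x=cv2.undistortPoints(np.array([[uv]],float),K,np.array([c['k1'],0,0,0]))[0,0]
    Rm=cv2.Rodrigues(c['rvec'])[0]; return -Rm.T@c['tvec'], Rm.T@np.array([x[0],x[1],1])
def atz(n,uv,z):
    o,d=ray(n,uv); return o+d*(z-o[2])/d[2]
def W(p,L):
    c,s=np.cos(p[2]),np.sin(p[2]); L=np.atleast_2d(L)
    return np.c_[p[0]+c*L[:,0]-s*L[:,1],p[1]+s*L[:,0]+c*L[:,1],L[:,2]]
def un(uv,k,off): return (np.array(uv)+.5)/k-.5+np.array(off)
def fit(obs,p0):
    def f(p): return np.concatenate([(proj(n,W(p,L))-uv).ravel() for n,L,uv in obs])
    r=least_squares(f,p0,loss='soft_l1'); return r.x, [np.round((proj(n,W(r.x,L))-uv),2).tolist() for n,L,uv in obs]
E
python3 - <<'E'
from h import *
b=lambda l:np.array(l)/1000.
TL=b([[50,-80,150],[-50,-80,150],[-50,80,150],[50,80,150]])
tu=un([(415,88),(668,100),(632,490),(370,472)],6,(170,95))
su=un([(205,250),(75,153),(303,20),(438,100),(205,355)],4,(250,205))
SL=np.vstack([TL,b([[50,-80,80]])])
p0=[0.6,0.15,1.57]
for o in([("top",TL,tu)],[("scene",SL,su)],[("top",TL,tu),("scene",SL,su)]): 
    p,r=fit(o,p0);print("bracket",p,r)
p0=[0.5,-.2,.3]
TL=b([[0,13,63],[0,-13,63],[-65,13,63],[-65,-13,63]])
tu=un([(250,346),(312,334),(300,492),(355,475)],6,(385,150))
nl=b([[110,0,50]])
o1=("top",TL,tu);o2=("scene",np.vstack([nl,b([[0,13,63],[0,-13,63]])]),un([(153,358),(318,185),(380,195)],8,(200,155)))
for o in([o1],[o2],[o1,o2]): p,r=fit(o,p0);print("drift",p,r, W(p,nl))
E
```

```text
bracket [0.62046716 0.11257436 1.4292248 ] [[[0.24, -0.26], [-0.14, -0.14], [-0.2, -0.02], [0.1, 0.42]]]
bracket [0.6220557  0.11014216 1.41961085] [[[-0.47, 0.31], [-1.26, -0.95], [0.09, -0.42], [0.45, -0.33], [1.09, 0.84]]]
bracket [0.62140576 0.11125846 1.42209054] [[[1.03, -0.79], [0.62, -0.4], [0.1, -0.33], [0.43, -0.18]], [[0.36, 0.39], [-0.61, -0.82], [0.57, -0.4], [1.06, -0.36], [1.87, 0.92]]]
drift [ 0.45449904 -0.29789547  0.18085604] [[[0.08, -0.38], [-0.35, -1.02], [-0.25, 0.57], [0.57, 0.66]]] [[ 0.56270495 -0.27810958  0.05      ]]
drift [ 0.45225703 -0.28232699  0.0085054 ] [[[-0.05, -0.14], [10.53, 2.47], [-3.33, -1.42]]] [[ 0.56225305 -0.28139141  0.05      ]]
drift [ 0.45462836 -0.29829348  0.16876026] [[[0.21, -0.5], [-0.18, -1.03], [-0.42, 0.52], [0.44, 0.74]], [[0.09, 0.17], [6.68, 0.85], [-8.03, -2.4]]] [[ 0.56306568 -0.27981785  0.05      ]]
```

```bash
cat > ov.py <<'E'
from h import *
b=lambda l:np.array(l,float)/1000.
def box(x0,x1,y0,y1,z0,z1):
    v=[(x,y,z) for x in(x0,x1) for y in(y0,y1) for z in(z0,z1)]
    return [b([v[i],v[j]]) for i in range(8) for j in range(i) if sum(p!=q for p,q in zip(v[i],v[j]))==1]
def circ(x,y,z,r): 
    a=np.linspace(0,2*np.pi,40); return b(np.c_[0*a+x,y+r*np.cos(a),z+r*np.sin(a)])
def draw(im,n,p,lines,k,off,col):
    for L in lines:
        uv=(proj(n,W(p,L))-np.array(off)+.5)*k-.5
        cv2.polylines(im,[np.round(uv*8).astype(int).reshape(-1,1,2)],False,col,1,cv2.LINE_AA,3)
BR=box(-50,50,-80,80,80,150)+[circ(50,-38,115,22),circ(58,38,115,32),circ(-50,-38,115,15),circ(-50,38,115,15)]+box(53,203,-90,90,34,75)
DR=box(-65,0,-13,13,37,63)+[circ(0,0,50,11),circ(104,0,50,11),b([[0,11,50],[104,11,50]]),b([[0,-11,50],[104,-11,50]])]
def crop(f,x,y,w,h,k):
    im=cv2.imread(f); return cv2.resize(im[y:y+h,x:x+w],None,fx=k,fy=k,interpolation=cv2.INTER_CUBIC)
E
cat > t.py <<'E'
from ov import *
TL=b([[0,13,63],[0,-13,63],[-65,13,63],[-65,-13,63]])
tu=un([(250,346),(312,334),(300,492),(355,475)],6,(385,150))
nl=b([[110,0,50]])
o1=("top",TL,tu);o2=("scene",np.vstack([nl,b([[0,-13,63]])]),un([(153,358),(318,185)],8,(200,155)))
for o in([o1],[o1,o2]): p,r=fit(o,[.45,-.3,.18]);print("drift",p,r, W(p,nl))
D=p; B=[.6213,.1112,1.424]
for i,(f,n,a,k,pp,l) in enumerate([("top0","top",(170,95,130,110),6,B,BR),("scene0","scene",(250,205,180,150),4,B,BR),("top0","top",(385,150,80,100),6,D,DR),("scene0","scene",(200,155,80,70),8,D,DR)]):
    im=crop(f"pics/{f}.png",*a,k); draw(im,n,pp,l,k,a[:2],(0,0,255)); cv2.imwrite(f"pics/o{i}.png",im)
E
python3 t.py
```

```text
drift [ 0.45449904 -0.29789546  0.18085622] [[[0.08, -0.38], [-0.35, -1.02], [-0.25, 0.57], [0.57, 0.66]]] [[ 0.56270494 -0.27810956  0.05      ]]
drift [ 0.45467618 -0.29808527  0.17120703] [[[0.13, -0.5], [-0.27, -1.05], [-0.44, 0.5], [0.41, 0.7]], [[0.2, 0.23], [-0.25, -1.11]]] [[ 0.56306797 -0.27934437  0.05      ]]
```

View pics/o0.png

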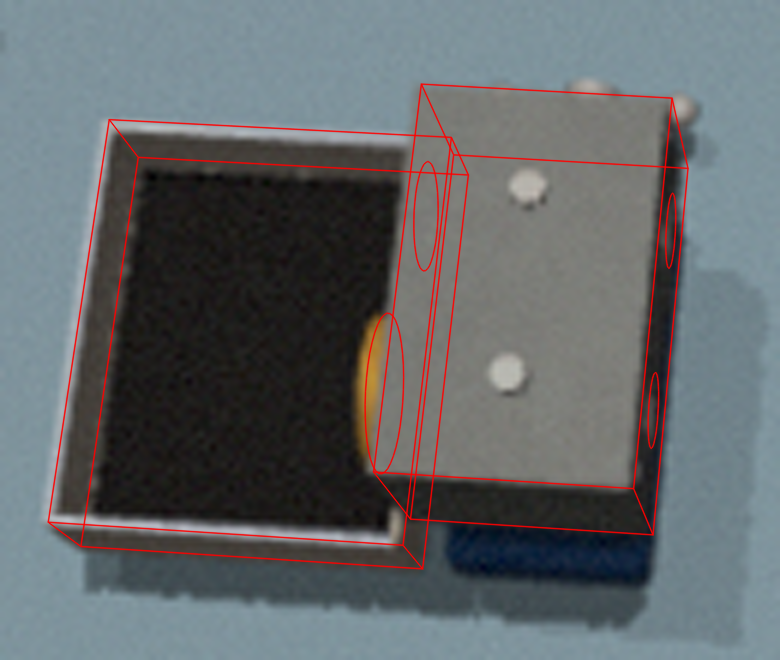

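View pics/o1.png

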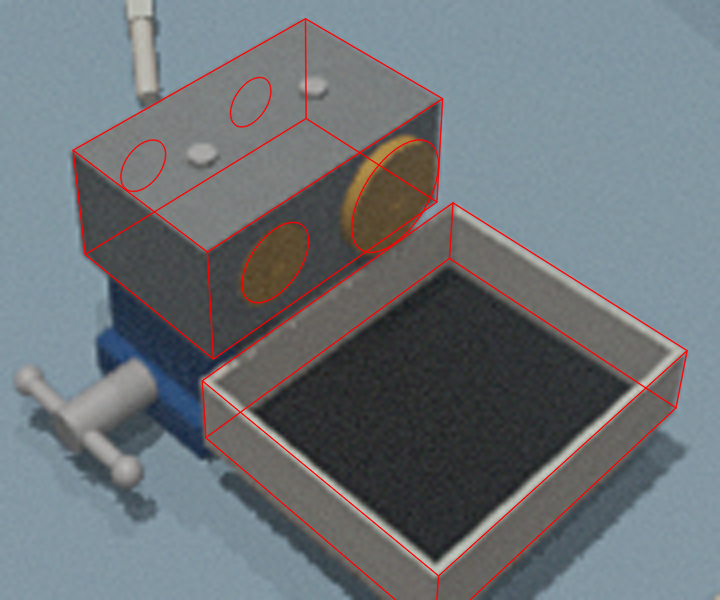

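View pics/o2.png

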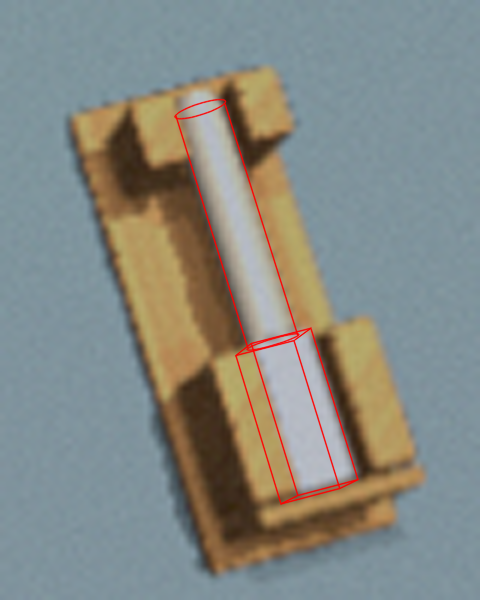

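View pics/o3.png

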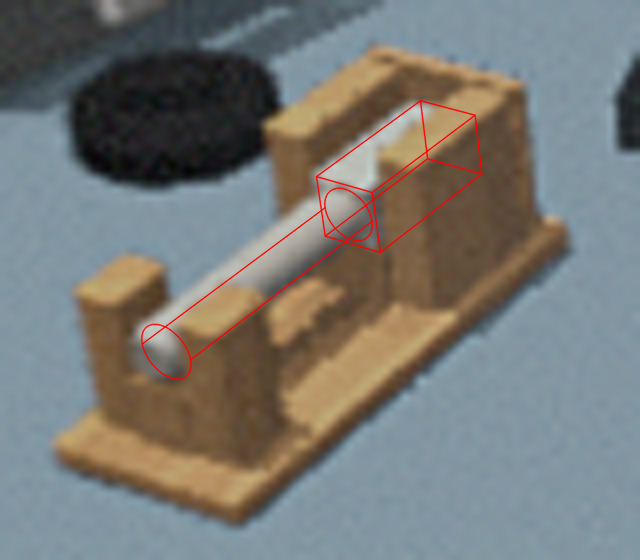

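```bash
python3 - <<'E'
from h import *
D=[.4547,-.2980,.174]
def loc(w):
    c,s=np.cos(D[2]),np.sin(D[2]); d=w[:2]-D[:2]; return np.round([1000*(c*d[0]+s*d[1]),1000*(-s*d[0]+c*d[1])],1)
for uv,z in [((325,332),.078),((375,318),.078),((215,360),.078),((255,348),.078),((290,132),.07),((240,165),.07),((192,160),.07),((150,165),.07),((72,115),.012),((278,68),.012),((395,520),.012),((215,572),.012)]:
    print(uv,loc(atz("top",un(uv,6,(385,150)),z)))
for n,uv,z in [("top",(520,230),.15),("top",(525,280),.15),("top",(490,225),.02),("top",(440,110),.1),("top",(400,110),.08),("top",(180,255),.06),("top",(358,212),.02),("top",(453,300),.02),("top",(358,115),.02)]: print(uv,np.round(atz(n,uv,z),3))
E
```

```text
(325, 332) [ -5.2 -13.4]
(375, 318) [ -4.8 -35.2]
(215, 360) [-5.  33.7]
(255, 348) [-4.3 16.4]
(290, 132) [ 80.4 -27.9]
(240, 165) [72.  -3.2]
(192, 160) [79.  15.7]
(150, 165) [81.3 33.3]
(72, 115) [123.9  43.5]
(278, 68) [122.1 -51.9]
(395, 520) [-82.9 -40.2]
(215, 572) [-84.4  41.7]
(520, 230) [ 0.367 -0.469  0.15 ]
(525, 280) [ 0.255 -0.463  0.15 ]
(490, 225) [ 0.399 -0.457  0.02 ]
(440, 110) [ 0.689 -0.343  0.1  ]
(400, 110) [ 0.705 -0.247  0.08 ]
(180, 255) [0.38  0.326 0.06 ]
(358, 212) [ 0.46 -0.12  0.02]
(453, 300) [ 0.221 -0.335  0.02 ]
(358, 115) [ 0.725 -0.146  0.02 ]
```

```bash
cat > d.py <<'E'
import sys; from h import *; from bench import robot
# usage: d.py x y z yaw [pitch roll extra]
def d(x,y,z,yaw,roll=np.pi,pitch=0):
    o=robot.get_obs(); Rc=R.from_euler('xyz',o['ee_rot']); Rt=R.from_euler('xyz',[roll,pitch,yaw])
    print("t",round(o['time'],2),"pos",o['tool_pos'].round(4),"rot",o['ee_rot'].round(4),"w",round(o['width'],4),"F",o['wrist_force'].round(1),"q",o['joint_positions'].round(2))
    print("shift cm",(Rc.inv().apply(np.array([x,y,z])-o['tool_pos'])*100).round(2),"turn",(Rc.inv()*Rt).as_rotvec().round(4))
if __name__=="__main__": d(*map(float,sys.argv[1:]))
E
python3 d.py .4655 -.2961 .17 .174
```

```text
t 0.1 pos [0.2164 0.5051 0.2184] rot [-3.1396e+00 -2.0000e-04  2.7368e+00] w 0.094 F [ 0.4 -1.  -0.5] q [ 1.06  0.09  1.37  0.    1.68 -0.1 ]
shift cm [-54.46 -63.83   4.96] turn [-1.0000e-03  2.5000e-03  2.5628e+00]
```

apply_moves:
  moves:
    - [[-54.5, -63.8, 0], [0, 0, 2.563], 1]
    - [[-54.5, -63.8, 0], [0, 0, 2.563], 1]
    - [[-54.5, -63.8, 0], [0, 0, 2.563], 1]
    - [[-54.5, -63.8, 0], [0, 0, 2.563], 1]
    - [[-54.5, -63.8, 0], [0, 0, 2.563], 1]
    - [[-54.5, -63.8, 0], [0, 0, 2.563], 1]
    - [[-54.5, -63.8, 0], [0, 0, 2.563], 1]
    - [[-54.5, -63.8, 0], [0, 0, 2.563], 1]
    - [[-54.5, -63.8, 0], [0, 0, 2.563], 1]
    - [[-54.5, -63.8, 0], [0, 0, 2.563], 1]

```text
time: 0.93
tool_pos: [0.3403, 0.1059, 0.2192]
ee_rot: [3.141, -0.0, 1.481]
wrist_force: [1.8, 0.9, 0.6]
width: 0.094
```

```bash
python3 d.py .4655 -.2961 .17 .174
```

```text
t 0.93 pos [0.3403 0.1059 0.2192] rot [ 3.1412e+00 -2.0000e-04  1.4812e+00] w 0.094 F [1.8 0.9 0.6] q [ 0.14 -0.36  1.76  0.    1.74  0.23]
shift cm [-38.92  16.06   4.92] turn [ 2.0000e-04 -5.0000e-04  1.3072e+00]
```

apply_moves:
  moves:
    - [[-38.9, 16.1, 4.9], [0, 0, 1.307], 1]
    - [[-38.9, 16.1, 4.9], [0, 0, 1.307], 1]
    - [[-38.9, 16.1, 4.9], [0, 0, 1.307], 1]
    - [[-38.9, 16.1, 4.9], [0, 0, 1.307], 1]
    - [[-38.9, 16.1, 4.9], [0, 0, 1.307], 1]
    - [[-38.9, 16.1, 4.9], [0, 0, 1.307], 1]
    - [[-38.9, 16.1, 4.9], [0, 0, 1.307], 1]
    - [[-38.9, 16.1, 4.9], [0, 0, 1.307], 1]
    - [[-38.9, 16.1, 4.9], [0, 0, 1.307], 1]
    - [[-38.9, 16.1, 4.9], [0, 0, 1.307], 1]

```text
time: 1.77
tool_pos: [0.4661, -0.2886, 0.1703]
ee_rot: [-3.141, 0.0, 0.23]
wrist_force: [0.6, 1.7, 0.6]
width: 0.0941
```

```bash
python3 d.py .4655 -.2961 .1 .174
```

```text
t 1.77 pos [ 0.4661 -0.2886  0.1703] rot [-3.1406e+00  5.0000e-04  2.2990e-01] w 0.0941 F [0.6 1.7 0.6] q [-0.66  0.1   1.46  0.    1.59  0.68]
shift cm [-0.23  0.73  7.03] turn [-0.001   0.0005  0.0559]
```

apply_moves:
  moves:
    - [[-0.2, 0.4, 3], [0, 0, 0.05], 1]
    - [[-0.2, 0.4, 7], [0, 0, 0.05], 1]
    - [[-0.2, 0.4, 7], [0, 0, 0.05], 1]
    - [[-0.2, 0.4, 7], [0, 0, 0.05], 1]
    - [[-0.2, 0.4, 7], [0, 0, 0.05], 1]
    - [[-0.2, 0.4, 7], [0, 0, 0.05], 1]
    - [[-0.2, 0.4, 7], [0, 0, 0.05], 1]
    - [[-0.2, 0.4, 7], [0, 0, 0.05], 1]
    - [[-0.2, 0.4, 7], [0, 0, 0.05], 1]
    - [[-0.2, 0.4, 7], [0, 0, 0.05], 1]

```text
time: 2.6
tool_pos: [0.4657, -0.291, 0.1024]
ee_rot: [3.14, -0.001, 0.187]
wrist_force: [1.0, -0.5, -0.1]
width: 0.094
```

```bash
python3 d.py .4655 -.2961 .045 .174; cat > snap.py <<'E'
import sys; from bench import optics; import cv2
tag=sys.argv[1]
for a in sys.argv[2:]:
    n,x,y,w,h,k=a.split(','); x,y,w,h,k=map(int,(x,y,w,h,k))
    im=optics.snapshot(n)[:,:,::-1]; cv2.imwrite(f"pics/{tag}_{n}_full.png",im)
    cv2.imwrite(f"pics/{tag}_{n}.png",cv2.resize(im[y:y+h,x:x+w],None,fx=k,fy=k,interpolation=cv2.INTER_CUBIC))
E
python3 snap.py g1 scene,190,120,120,100,6
```

```text
t 2.6 pos [ 0.4657 -0.291   0.1024] rot [ 3.1403e+00 -1.3000e-03  1.8710e-01] w 0.094 F [ 1.  -0.5 -0.1] q [-0.66  0.14  1.55  0.    1.45  0.72]
shift cm [-0.12  0.49  5.74] turn [ 0.0013 -0.0013  0.0131]
```

View pics/g1_scene.png

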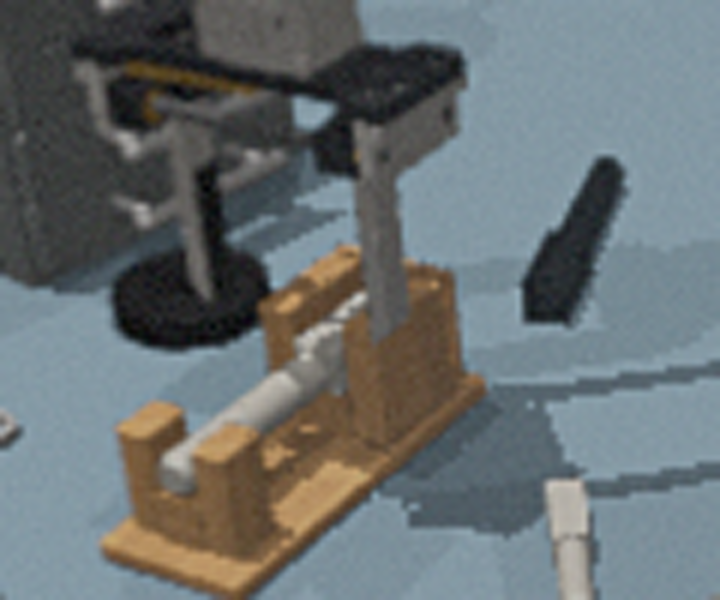

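apply_moves:
  moves:
    - [[-0.1, 0.5, 0], [0, 0, 0.013], 1]
    - [[-0.1, 0.5, 2], [0, 0, 0.013], 1]
    - [[-0.1, 0.5, 4], [0, 0, 0.013], 1]
    - [[-0.1, 0.5, 5.7], [0, 0, 0.013], 1]
    - [[-0.1, 0.5, 5.7], [0, 0, 0.013], 1]
    - [[-0.1, 0.5, 5.7], [0, 0, 0.013], 1]
    - [[-0.1, 0.5, 5.7], [0, 0, 0.013], 1]
    - [[-0.1, 0.5, 5.7], [0, 0, 0.013], 1]
    - [[-0.1, 0.5, 5.7], [0, 0, 0.013], 1]
    - [[-0.1, 0.5, 5.7], [0, 0, 0.013], 1]

```text
time: 3.48
tool_pos: [0.4658, -0.2965, 0.0455]
ee_rot: [3.14, -0.002, 0.174]
wrist_force: [-0.2, 0.0, 0.2]
width: 0.0939
```

```bash
python3 d.py .4655 -.2961 .045 .174; python3 snap.py g2 scene,190,120,120,100,6
```

```text
t 3.48 pos [ 0.4658 -0.2965  0.0455] rot [ 3.140e+00 -1.600e-03  1.738e-01] w 0.0939 F [-0.2  0.   0.2] q [-0.67  0.19  1.61  0.    1.34  0.73]
shift cm [-0.02 -0.05  0.05] turn [ 0.0016 -0.0016 -0.0002]
```

View pics/g2_scene.png

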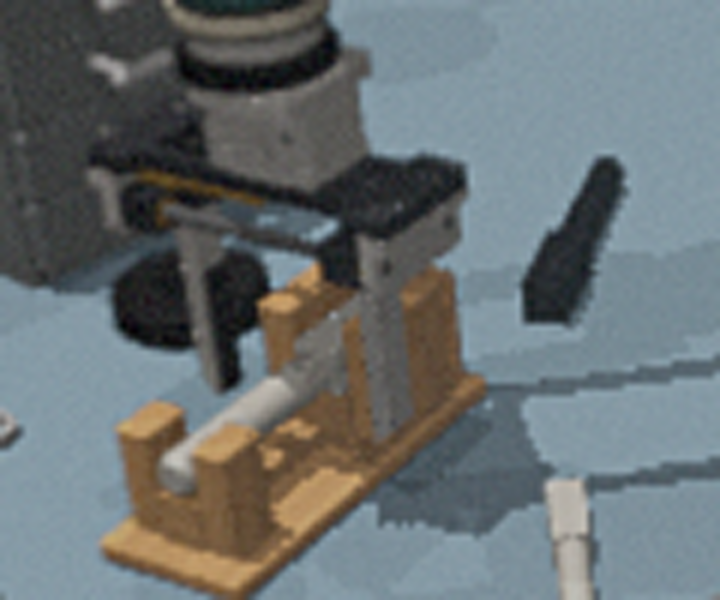

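```bash
python3 - <<'E'
from ov import *
from bench import robot
o=robot.get_obs(); yaw=o['ee_rot'][2]; p=[*o['tool_pos'][:2],yaw]; z=o['tool_pos'][2]*1000
im=crop("pics/g2_scene_full.png",190,120,120,100,6)
draw(im,"scene",p,box(-8,8,47,59.5,z-14,z+40)+box(-8,8,-59.5,-47,z-14,z+40),6,(190,120),(0,0,255))
draw(im,"scene",[.4547,-.2980,.174],DR,6,(190,120),(0,255,0))
cv2.imwrite("pics/o5.png",im)
E
```

```text
(no output)
```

View pics/o5.png

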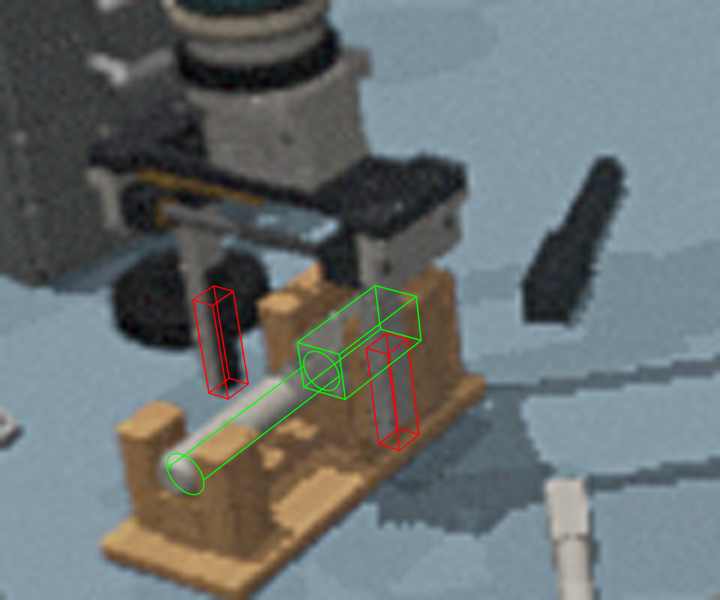

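apply_moves:
  moves:
    - [[0, 0, 0], [0, 0, 0], 0]
    - [[0, 0, 0], [0, 0, 0], 0]
    - [[0, 0, 0], [0, 0, 0], 0]
    - [[0, 0, 0], [0, 0, 0], 0]
    - [[0, 0, 0], [0, 0, 0], 0]
    - [[0, 0, 0], [0, 0, 0], 0]
    - [[0, 0, 0], [0, 0, 0], 0]
    - [[0, 0, 0], [0, 0, 0], 0]
    - [[0, 0, 0], [0, 0, 0], 0]
    - [[0, 0, 0], [0, 0, 0], 0]

```text
time: 4.37
tool_pos: [0.4652, -0.296, 0.0443]
ee_rot: [-3.141, -0.0, 0.174]
wrist_force: [-0.5, 0.3, -0.6]
width: 0.0306
```

apply_moves:
  moves:
    - [[0, 0, 0], [0, 0, 0], 0]
    - [[0, 0, 0], [0, 0, 0], 0]
    - [[0, 0, 0], [0, 0, 0], 0]
    - [[0, 0, 0], [0, 0, 0], 0]
    - [[0, 0, -1], [0, 0, 0], 0]
    - [[0, 0, -2], [0, 0, 0], 0]
    - [[0, 0, -4], [0, 0, 0], 0]
    - [[0, 0, -6], [0, 0, 0], 0]
    - [[0, 0, -8], [0, 0, 0], 0]
    - [[0, 0, -10], [0, 0, 0], 0]

```text
time: 5.2
tool_pos: [0.4651, -0.2958, 0.1462]
ee_rot: [3.142, -0.0, 0.174]
wrist_force: [-0.1, -1.3, -2.6]
width: 0.0209
```

```bash
python3 d.py .635 -.07 .19 1.424; python3 snap.py g3 scene,190,100,120,100,6
```

```text
t 5.2 pos [ 0.4651 -0.2958  0.1462] rot [ 3.1415e+00 -5.0000e-04  1.7390e-01] w 0.0209 F [-0.1 -1.3 -2.6] q [-0.67  0.12  1.49  0.    1.54  0.73]
shift cm [ 20.64 -19.3   -4.38] turn [ 4.0000e-04 -4.0000e-04 -1.2501e+00]
```

View pics/g3_scene.png

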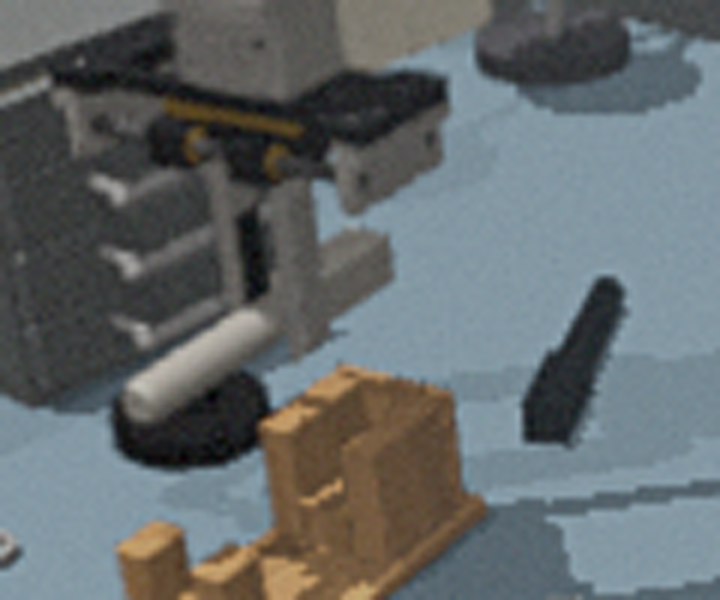

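apply_moves:
  moves:
    - [[20.2, -18.6, -4], [0, 0, -1.25], 0]
    - [[20.2, -18.6, -4], [0, 0, -1.25], 0]
    - [[20.2, -18.6, -4], [0, 0, -1.25], 0]
    - [[20.2, -18.6, -4], [0, 0, -1.25], 0]
    - [[20.2, -18.6, -4], [0, 0, -1.25], 0]
    - [[20.2, -18.6, -4], [0, 0, -1.25], 0]
    - [[20.2, -18.6, -4], [0, 0, -1.25], 0]
    - [[20.2, -18.6, -4], [0, 0, -1.25], 0]
    - [[20.2, -18.6, -4], [0, 0, -1.25], 0]
    - [[20.2, -18.6, -4], [0, 0, -1.25], 0]

```text
time: 6.08
tool_pos: [0.6322, -0.0767, 0.184]
ee_rot: [-3.141, -0.0, 1.432]
wrist_force: [-0.1, 0.1, -2.2]
width: 0.0209
```

```bash
python3 d.py .6319 -.0774 .11 1.424
```

```text
t 6.08 pos [ 0.6322 -0.0767  0.184 ] rot [-3.1409e+00 -1.0000e-04  1.4318e+00] w 0.0209 F [-0.1  0.1 -2.2] q [-0.21  0.29  1.2   0.    1.65 -0.07]
shift cm [-0.07 -0.01  7.4 ] turn [-0.0007 -0.0001  0.0078]
```

apply_moves:
  moves:
    - [[0, 0, 2], [0, 0, 0.007], 0]
    - [[0, 0, 4], [0, 0, 0.007], 0]
    - [[0, 0, 6], [0, 0, 0.007], 0]
    - [[0, 0, 7.4], [0, 0, 0.007], 0]
    - [[0, 0, 7.4], [0, 0, 0.007], 0]
    - [[0, 0, 7.4], [0, 0, 0.007], 0]
    - [[0, 0, 7.4], [0, 0, 0.007], 0]
    - [[0, 0, 7.4], [0, 0, 0.007], 0]
    - [[0, 0, 7.4], [0, 0, 0.007], 0]
    - [[0, 0, 7.4], [0, 0, 0.007], 0]

```text
time: 6.92
tool_pos: [0.6326, -0.078, 0.1117]
ee_rot: [3.139, 0.0, 1.417]
wrist_force: [-0.0, 1.0, -2.6]
width: 0.0207
```

```bash
python3 d.py .6319 -.0774 .11 1.424;python3 snap.py g4 scene,210,175,200,150,4 top,200,90,200,150,4
```

```text
t 6.92 pos [ 0.6326 -0.078   0.1117] rot [3.1392 0.     1.4168] w 0.0207 F [-0.   1.  -2.6] q [-0.21  0.32  1.31  0.    1.51 -0.06]
shift cm [ 0.05 -0.08  0.17] turn [ 0.0024  0.     -0.0072]
```

View pics/g4_scene.png

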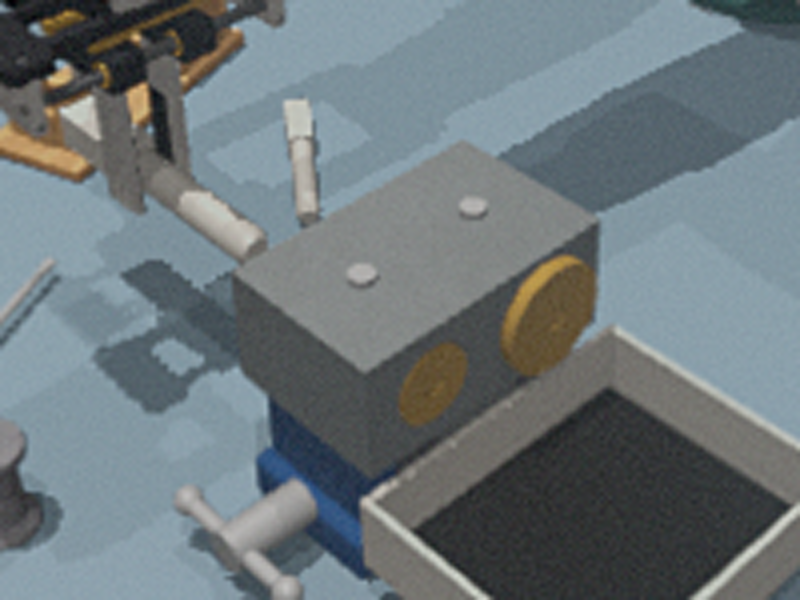

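View pics/g4_top.png

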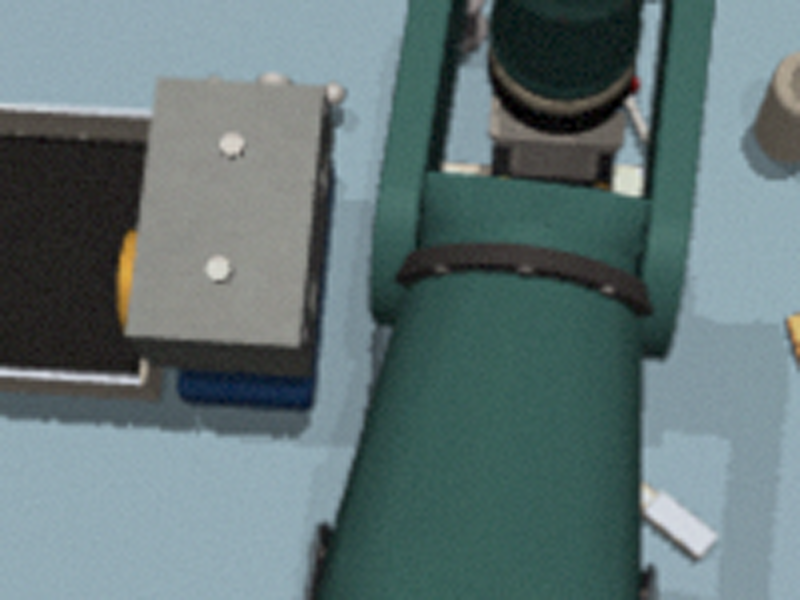

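```bash
python3 - <<'E'
from ov import *
from bench import robot
o=robot.get_obs(); yaw=o['ee_rot'][2]; p=[*o['tool_pos'][:2],yaw]; z=o['tool_pos'][2]*1000
a=(210,175,150,100);k=5
im=crop("pics/g4_scene_full.png",*a,k)
za=z+5
sh=lambda L:[l-b([11,0,0])+b([0,0,za-50]) for l in L]
draw(im,"scene",p,box(-8,8,10.5,23,z-14,z+40)+box(-8,8,-23,-10.5,z-14,z+40),k,a[:2],(0,0,255))
draw(im,"scene",p,sh(DR+[circ(110,0,50,8)]),k,a[:2],(0,255,0))
draw(im,"scene",[.6213,.1112,1.424],BR[:12]+[circ(50,-38,115,22),b([[-200,-38,115],[-50,-38,115]])],k,a[:2],(0,0,255))
cv2.imwrite("pics/o6.png",im)
E
```

```text
(no output)
```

View pics/o6.png

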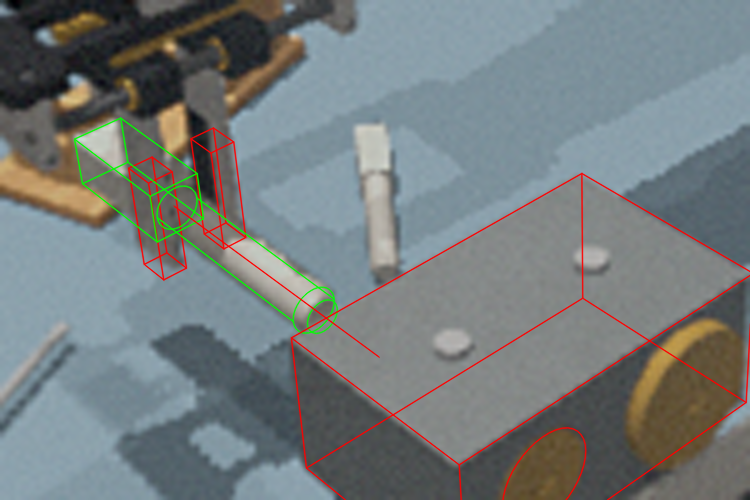

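```bash
python3 - <<'E'
from ov import *
im=crop("pics/g4_scene_full.png",215,185,70,62,11); cv2.imwrite("pics/z1.png",im)
P=np.array([.632,-.078,.11]); q=proj("scene",P)
for d in np.eye(3)*.003: print("3mm",(proj("scene",P+d)-q).round(2), (proj("scene",[.63,.1,.13]+d)-proj("scene",[.63,.1,.13])).round(2))
E
```

```text
3mm [[-0.95  0.62]] [[-0.94  0.76]]
3mm [[0.9  0.47]] [[1.14 0.58]]
3mm [[-0.15 -1.05]] [[-0.05 -1.14]]
```

View pics/z1.png

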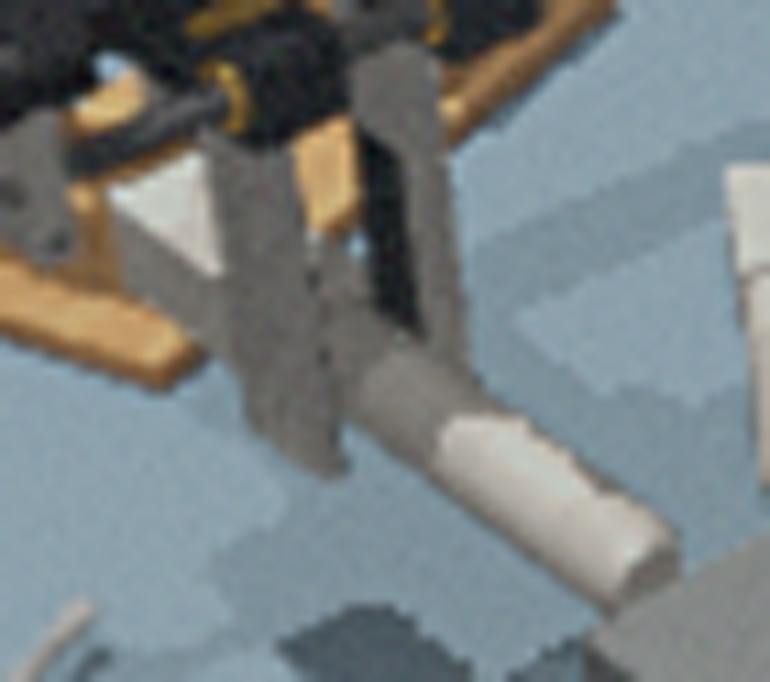

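```bash
python3 - <<'E'
from ov import *
from bench import robot
o=robot.get_obs(); p=[*o['tool_pos'][:2],o['ee_rot'][2]]; z=o['tool_pos'][2]*1000
L=b([[-8,-23,z-14],[8,-23,z-14],[8,-10.5,z-14],[-76,-13,z+5.7+13],[-76,13,z+18.7]])
uv=un([(250,422),(322,476),(347,466),(108,192),(202,152)],11,(215,185))
print((proj("scene",W(p,L))-uv).round(2))
E
```

```text
[[ 1.09  4.46]
 [-1.58  2.66]
 [ 0.7   1.22]
 [ 0.01  0.09]
 [ 0.7  -0.48]]
```

```bash
python3 - <<'E'
from ov import *
from bench import robot
o=robot.get_obs(); p=[*o['tool_pos'][:2],o['ee_rot'][2]]; z=o['tool_pos'][2]*1000
print(o['ee_rot'])
a=(215,185,70,62);k=11
im=crop("pics/g4_scene_full.png",*a,k)
sh=lambda L:[l-b([11,0,0])+b([0,0,z+5.7-50]) for l in L]
draw(im,"scene",p,sh(DR+[circ(110,0,50,8)]),k,a[:2],(0,255,0))
cv2.imwrite("pics/z2.png",im)
print(W([.6214,.1112,1.422],b([[-50,-38,115]])))
E
```

```text
[ 3.14021418e+00 -8.38096809e-06  1.41678379e+00]
[[0.65156772 0.05611907 0.115     ]]
```

View pics/z2.png

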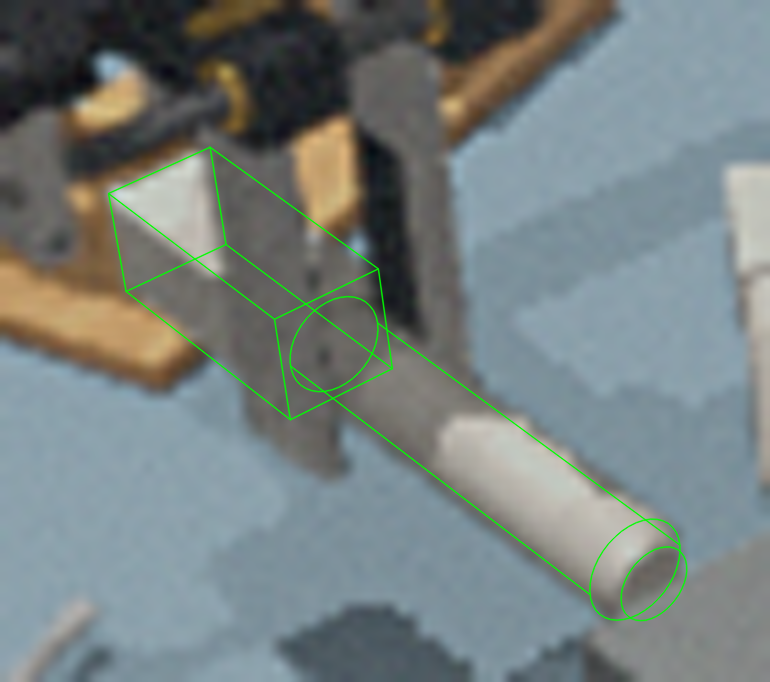

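```bash
cat > ins.py <<'E'
import sys; from d import *
s=float(sys.argv[1])/1000; zz=float(sys.argv[2])/1000 if len(sys.argv)>2 else .1093; g=float(sys.argv[3])/1000 if len(sys.argv)>3 else .011
dx=float(sys.argv[4])/1000 if len(sys.argv)>4 else 0
u=np.array([np.cos(1.422),np.sin(1.422)]); m=np.array([.6516,.0561])+dx*np.array([u[1],-u[0]])
t=m+(s-(.110-g))*u
d(t[0],t[1],zz,1.422)
E
python3 ins.py -25
```

```text
t 7.02 pos [ 0.6323 -0.078   0.1111] rot [ 3.1402 -0.      1.4168] w 0.0208 F [-0.2 -0.5 -2.3] q [-0.21  0.32  1.31  0.    1.51 -0.06]
shift cm [ 1.15 -0.09  0.18] turn [ 0.0014 -0.     -0.0052]
```

apply_moves:
  moves:
    - [[0.5, -0.1, 0.18], [0, 0, -0.005], 0]
    - [[1.0, -0.1, 0.18], [0, 0, -0.005], 0]
    - [[1.5, -0.1, 0.18], [0, 0, -0.005], 0]
    - [[2.0, -0.1, 0.18], [0, 0, -0.005], 0]
    - [[2.0, -0.1, 0.18], [0, 0, -0.005], 0]
    - [[2.0, -0.1, 0.18], [0, 0, -0.005], 0]
    - [[2.0, -0.1, 0.18], [0, 0, -0.005], 0]
    - [[2.0, -0.1, 0.18], [0, 0, -0.005], 0]
    - [[2.0, -0.1, 0.18], [0, 0, -0.005], 0]
    - [[2.0, -0.1, 0.18], [0, 0, -0.005], 0]

```text
time: 7.85
tool_pos: [0.634, -0.0582, 0.1085]
ee_rot: [-3.142, -0.0, 1.421]
wrist_force: [-0.1, -0.3, -2.4]
width: 0.0208
```

```bash
python3 ins.py 20
```

```text
t 7.85 pos [ 0.634  -0.0582  0.1085] rot [-3.1416 -0.      1.4215] w 0.0208 F [-0.1 -0.3 -2.4] q [-0.18  0.32  1.31  0.    1.5  -0.03]
shift cm [ 3.67  0.04 -0.08] turn [-0.     -0.     -0.0005]
```

Now ease the nose into the guide.

apply_moves:
  moves:
    - [[0.5, 0.04, -0.08], [0, 0, 0], 0]
    - [[1.0, 0.04, -0.08], [0, 0, 0], 0]
    - [[1.4, 0.04, -0.08], [0, 0, 0], 0]
    - [[1.8, 0.04, -0.08], [0, 0, 0], 0]
    - [[2.1, 0.04, -0.08], [0, 0, 0], 0]
    - [[2.4, 0.04, -0.08], [0, 0, 0], 0]
    - [[2.6, 0.04, -0.08], [0, 0, 0], 0]
    - [[2.6, 0.04, -0.08], [0, 0, 0], 0]
    - [[2.6, 0.04, -0.08], [0, 0, 0], 0]
    - [[2.6, 0.04, -0.08], [0, 0, 0], 0]

```text
time: 8.68
tool_pos: [0.6383, -0.0325, 0.1093]
ee_rot: [3.142, 0.0, 1.422]
wrist_force: [-0.2, -0.1, -2.0]
width: 0.0211
```

```bash
python3 ins.py 30
```

```text
t 8.68 pos [ 0.6383 -0.0325  0.1093] rot [3.1416e+00 1.0000e-04 1.4216e+00] w 0.0211 F [-0.2 -0.1 -2. ] q [-0.14  0.33  1.31 -0.    1.51  0.01]
shift cm [ 2.06  0.   -0.  ] turn [ 0.      0.0001 -0.0004]
```

apply_moves:
  moves:
    - [[0.4, 0, 0], [0, 0, 0], 0]
    - [[0.8, 0, 0], [0, 0, 0], 0]
    - [[1.2, 0, 0], [0, 0, 0], 0]
    - [[1.6, 0, 0], [0, 0, 0], 0]
    - [[2.0, 0, 0], [0, 0, 0], 0]
    - [[2.2, 0, 0], [0, 0, 0], 0]
    - [[2.4, 0, 0], [0, 0, 0], 0]
    - [[2.4, 0, 0], [0, 0, 0], 0]
    - [[2.4, 0, 0], [0, 0, 0], 0]
    - [[2.4, 0, 0], [0, 0, 0], 0]

```text
time: 9.52
tool_pos: [0.6419, -0.0087, 0.1093]
ee_rot: [3.142, 0.0, 1.422]
wrist_force: [0.9, 0.1, -3.2]
width: 0.0209
```

```bash
python3 ins.py 88; python3 snap.py g5 scene,210,175,200,150,4
```

```text
t 9.52 pos [ 0.6419 -0.0087  0.1093] rot [3.1416 0.     1.4217] w 0.0209 F [ 0.9  0.1 -3.2] q [-0.1   0.33  1.3  -0.    1.51  0.05]
shift cm [5.45 0.   0.  ] turn [ 0.      0.     -0.0003]
```

View pics/g5_scene.png

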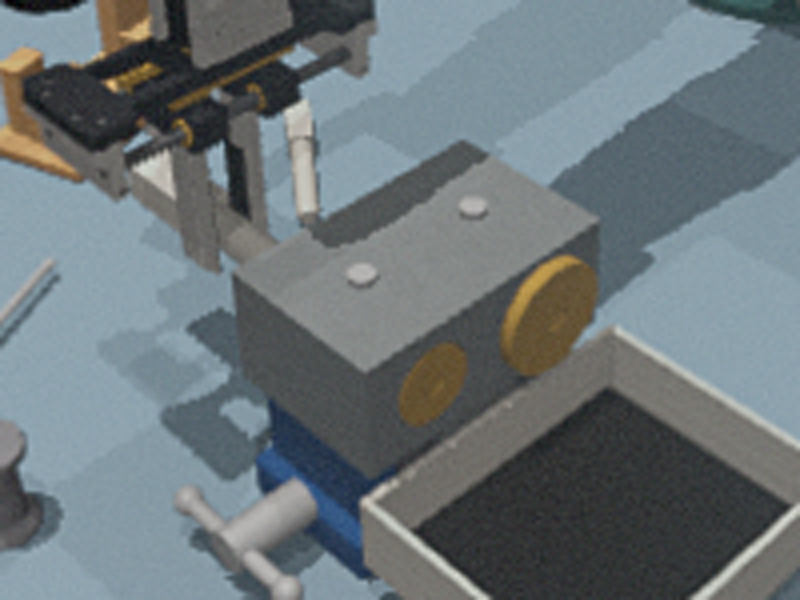

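apply_moves:
  moves:
    - [[0.3, 0, 0], [0, 0, 0], 0]
    - [[0.6, 0, 0], [0, 0, 0], 0]
    - [[0.9, 0, 0], [0, 0, 0], 0]
    - [[1.2, 0, 0], [0, 0, 0], 0]
    - [[1.5, 0, 0], [0, 0, 0], 0]
    - [[1.8, 0, 0], [0, 0, 0], 0]
    - [[2.1, 0, 0], [0, 0, 0], 0]
    - [[2.3, 0, 0], [0, 0, 0], 0]
    - [[2.5, 0, 0], [0, 0, 0], 0]
    - [[2.5, 0, 0], [0, 0, 0], 0]

```text
time: 10.4
tool_pos: [0.6446, 0.0082, 0.1094]
ee_rot: [-3.141, 0.014, 1.418]
wrist_force: [-2.5, -16.4, -0.6]
width: 0.0211
```

```bash
python3 ins.py 86; python3 snap.py g6 scene,210,175,200,150,4
```

```text
t 10.4 pos [0.6446 0.0082 0.1094] rot [-3.1411  0.0144  1.4176] w 0.0211 F [ -2.5 -16.4  -0.6] q [-0.07  0.34  1.29 -0.01  1.51  0.09]
shift cm [ 3.54 -0.04 -0.04] turn [-0.0006  0.0144 -0.0044]
```

View pics/g6_scene.png

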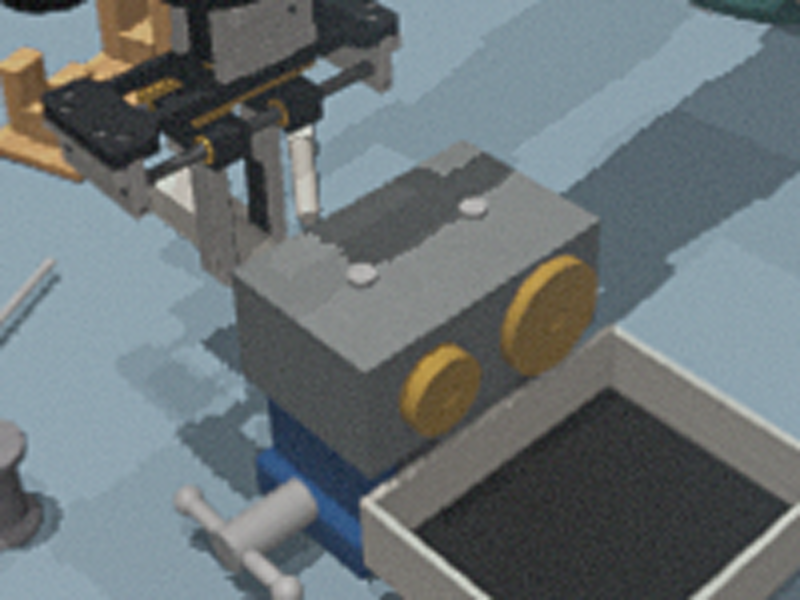

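apply_moves:
  moves:
    - [[0.3, 0, 0], [0, 0, 0], 0]
    - [[0.6, 0, 0], [0, 0, 0], 0]
    - [[0.9, 0, 0], [0, 0, 0], 0]
    - [[1.2, 0, 0], [0, 0, 0], 0]
    - [[1.5, 0, 0], [0, 0, 0], 0]
    - [[1.8, 0, 0], [0, 0, 0], 0]
    - [[2.1, 0, 0], [0, 0, 0], 0]
    - [[2.4, 0, 0], [0, 0, 0], 0]
    - [[2.7, 0, 0], [0, 0, 0], 0]
    - [[2.7, 0, 0], [0, 0, 0], 0]

```text
time: 11.28
tool_pos: [0.6485, 0.0353, 0.1092]
ee_rot: [-3.14, 0.014, 1.418]
wrist_force: [-3.6, -14.4, -1.7]
width: 0.0208
```

```bash
python3 ins.py 86; python3 snap.py g7 scene,210,175,200,150,4
```

```text
t 11.28 pos [0.6485 0.0353 0.1092] rot [-3.1404  0.0138  1.4177] w 0.0208 F [ -3.6 -14.4  -1.7] q [-0.03  0.35  1.27 -0.01  1.52  0.13]
shift cm [ 0.8  -0.01 -0.02] turn [-0.0012  0.0138 -0.0043]
```

View pics/g7_scene.png

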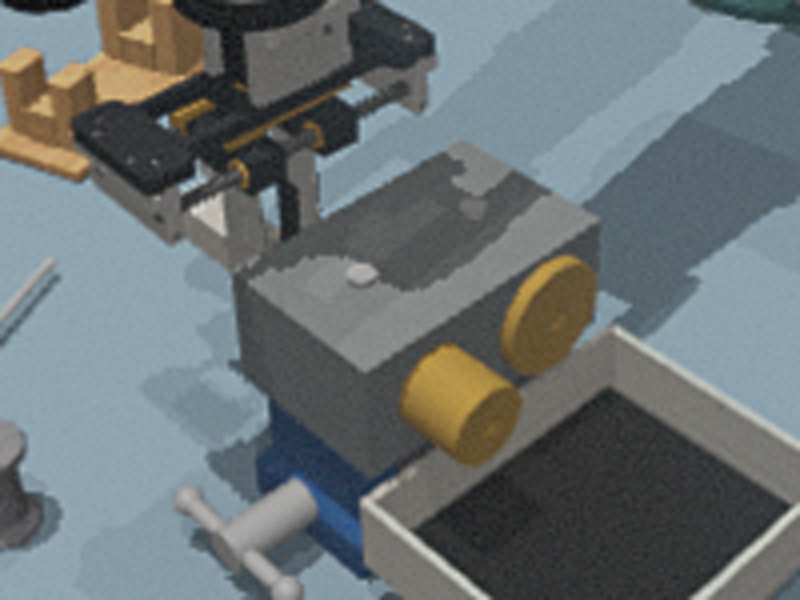

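apply_moves:
  moves:
    - [[0.2, 0, 0], [0, 0, 0], 0]
    - [[0.3, 0, 0], [0, 0, 0], 0]
    - [[0.4, 0, 0], [0, 0, 0], 0]
    - [[0.5, 0, 0], [0, 0, 0], 0]
    - [[0.6, 0, 0], [0, 0, 0], 0]
    - [[0.6, 0, 0], [0, 0, 0], 0]
    - [[0.6, 0, 0], [0, 0, 0], 0]
    - [[0.6, 0, 0], [0, 0, 0], 0]
    - [[0.6, 0, 0], [0, 0, 0], 0]
    - [[0.6, 0, 0], [0, 0, 0], 0]

```text
time: 12.17
tool_pos: [0.6507, 0.0479, 0.1096]
ee_rot: [3.141, 0.002, 1.422]
wrist_force: [0.6, -6.1, -0.8]
width: 0.021
```

```bash
python3 ins.py 86; python3 snap.py g8 scene,210,175,200,150,4
```

```text
t 12.17 pos [0.6507 0.0479 0.1096] rot [3.1406e+00 2.0000e-03 1.4219e+00] w 0.021 F [ 0.6 -6.1 -0.8] q [-0.01  0.36  1.27 -0.    1.52  0.14]
shift cm [-0.48 -0.03  0.03] turn [ 0.001   0.002  -0.0001]
```

View pics/g8_scene.png

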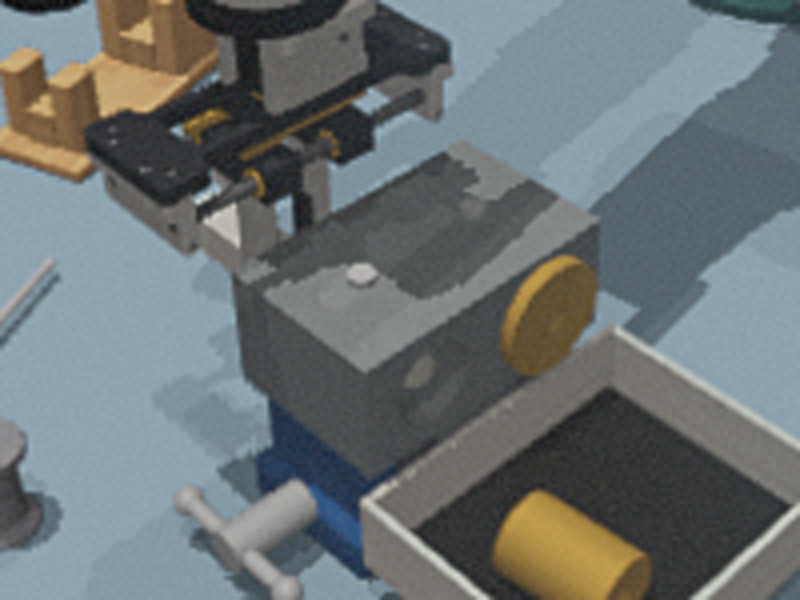

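apply_moves:
  moves:
    - [[-0.8, 0, 0], [0, 0, 0], 0]
    - [[-2, 0, 0], [0, 0, 0], 0]
    - [[-3.5, 0, 0], [0, 0, 0], 0]
    - [[-5, 0, 0], [0, 0, 0], 0]
    - [[-6.5, 0, 0], [0, 0, 0], 0]
    - [[-8, 0, 0], [0, 0, 0], 0]
    - [[-9.5, 0, 0], [0, 0, 0], 0]
    - [[-11, 0, 0], [0, 0, 0], 0]
    - [[-12.5, 0, 0], [0, 0, 0], 0]
    - [[-14, 0, 0], [0, 0, 0], 0]

```text
time: 13.05
tool_pos: [0.6293, -0.0914, 0.1093]
ee_rot: [-3.142, -0.0, 1.421]
wrist_force: [1.3, 0.4, -2.6]
width: 0.0211
```

```bash
python3 d.py .628 -.105 .017 1.422; python3 snap.py g9 scene,150,175,200,150,4
```

```text
t 13.05 pos [ 0.6293 -0.0914  0.1093] rot [-3.1415e+00 -1.0000e-04  1.4213e+00] w 0.0211 F [ 1.3  0.4 -2.6] q [-0.23  0.32  1.32  0.    1.51 -0.08]
shift cm [-1.36  0.07  9.23] turn [-0.0001 -0.0001 -0.0007]
```

View pics/g9_scene.png

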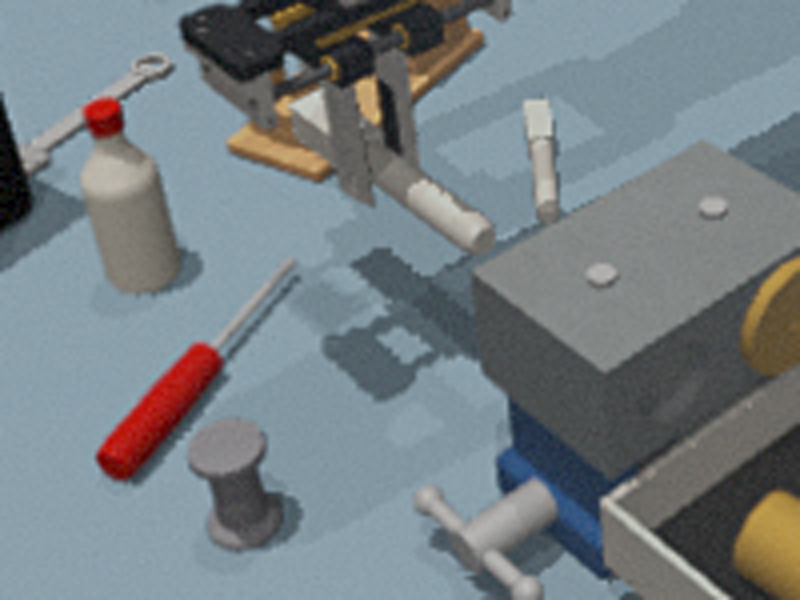

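```bash
python3 - <<'E'
from h import *
print(atz("top",(371,146),.005),atz("scene",(223,241),.005), atz("top",(404,130),0),atz("top",(340,197),0))
E
```

```text
[ 0.63969819 -0.17386594  0.005     ] [ 0.64321394 -0.17766809  0.005     ] [ 0.68071699 -0.26978827  0.        ] [ 0.50735125 -0.07878008  0.        ]
```

```bash
python3 d.py .607 -.065 .05 1.422
```

```text
t 13.1 pos [ 0.629  -0.0946  0.1093] rot [3.1416e+00 3.0000e-03 1.4188e+00] w 0.0212 F [ 0.4 -1.9 -2.2] q [-0.24  0.32  1.32 -0.    1.51 -0.08]
shift cm [ 2.61 -2.62  5.92] turn [ 0.      0.003  -0.0032]
```

apply_moves:
  moves:
    - [[1.3, -1.3, 1.5], [0, 0, 0], 0]
    - [[2.6, -2.6, 3], [0, 0, 0], 0]
    - [[2.6, -2.6, 4.5], [0, 0, 0], 0]
    - [[2.6, -2.6, 6], [0, 0, 0], 0]
    - [[2.6, -2.6, 6], [0, 0, 0], 0]
    - [[2.6, -2.6, 6], [0, 0, 0], 0]
    - [[2.6, -2.6, 6], [0, 0, 0], 0]
    - [[2.6, -2.6, 6], [0, 0, 0], 0]
    - [[2.6, -2.6, 6], [0, 0, 0], 0]
    - [[2.6, -2.6, 6], [0, 0, 0], 0]

```text
time: 13.93
tool_pos: [0.6086, -0.0603, 0.0504]
ee_rot: [3.14, -0.0, 1.422]
wrist_force: [-1.5, 0.0, -2.7]
width: 0.0209
```

```bash
python3 d.py .607 -.065 .0165 1.422; python3 snap.py g10 scene,150,175,200,150,4
```

```text
t 13.93 pos [ 0.6086 -0.0603  0.0504] rot [ 3.1397e+00 -1.0000e-04  1.4217e+00] w 0.0209 F [-1.5  0.  -2.7] q [-0.19  0.31  1.45  0.    1.38 -0.04]
shift cm [-0.49 -0.09  3.39] turn [ 0.0019 -0.0001 -0.0003]
```

View pics/g10_scene.png

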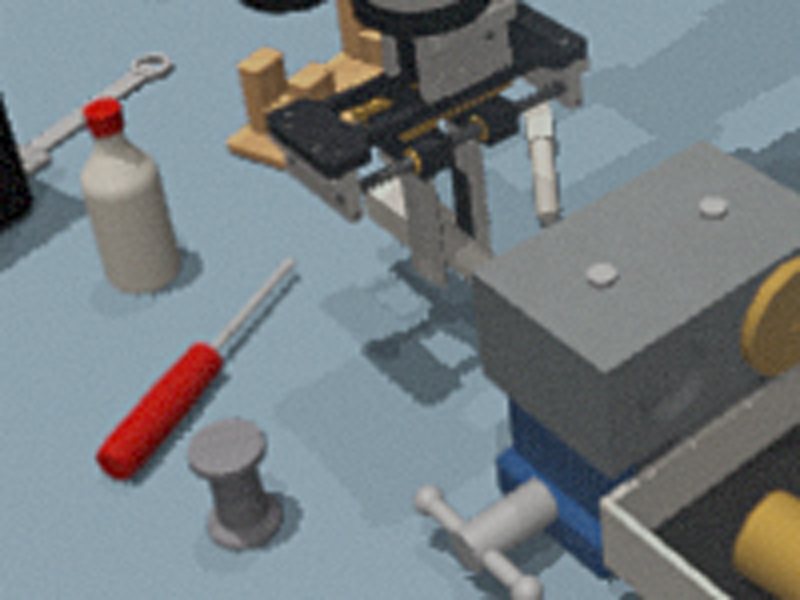

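apply_moves:
  moves:
    - [[-0.5, 0, 0.8], [0, 0, 0], 0]
    - [[-0.5, 0, 1.6], [0, 0, 0], 0]
    - [[-0.5, 0, 2.3], [0, 0, 0], 0]
    - [[-0.5, 0, 2.9], [0, 0, 0], 0]
    - [[-0.5, 0, 3.3], [0, 0, 0], 0]
    - [[-0.5, 0, 3.3], [0, 0, 0], 0]
    - [[-0.5, 0, 3.3], [0, 0, 0], 0]
    - [[-0.5, 0, 3.3], [0, 0, 0], 0]
    - [[-0.5, 0, 3.3], [0, 0, 0], 0]
    - [[-0.5, 0, 3.3], [0, 0, 0], 0]

```text
time: 14.82
tool_pos: [0.6073, -0.065, 0.0166]
ee_rot: [3.141, -0.0, 1.422]
wrist_force: [0.2, -0.1, -1.2]
width: 0.0212
```

apply_moves:
  moves:
    - [[0, 0, 0], [0, 0, 0], 0.6]
    - [[0, 0, 0], [0, 0, 0], 0.6]
    - [[0, 0, 0], [0, 0, 0], 0.6]
    - [[0, 0, 0], [0, 0, 0], 0.6]
    - [[0, 0, 0], [0, 0, 0], 0.6]
    - [[0, 0, 0], [0, 0, 0], 0.6]
    - [[0, 0, 0], [0, 0, 0], 0.6]
    - [[0, 0, 0], [0, 0, 0], 0.6]
    - [[0, 0, 0], [0, 0, 0], 0.6]
    - [[0, 0, 0], [0, 0, 0], 0.6]

```text
time: 15.65
tool_pos: [0.6071, -0.065, 0.0163]
ee_rot: [-3.142, -0.0, 1.422]
wrist_force: [0.2, -0.3, -0.5]
width: 0.0563
```

apply_moves:
  moves:
    - [[0, 0, -1], [0, 0, 0], 0.6]
    - [[0, 0, -3], [0, 0, 0], 0.6]
    - [[0, 0, -6], [0, 0, 0], 0.6]
    - [[0, 0, -9], [0, 0, 0], 0.6]
    - [[0, 0, -12], [0, 0, 0], 0.6]
    - [[0, 0, -15], [0, 0, 0], 0.6]
    - [[0, 0, -18], [0, 0, 0], 0.6]
    - [[0, 0, -20], [0, 0, 0], 0.6]
    - [[0, 0, -20], [0, 0, 0], 0.6]
    - [[0, 0, -20], [0, 0, 0], 0.6]

```text
time: 16.48
tool_pos: [0.6078, -0.0652, 0.2182]
ee_rot: [3.138, 0.0, 1.422]
wrist_force: [0.7, 0.2, -1.2]
width: 0.0566
```

```bash
python3 snap.py g11 scene,170,160,260,190,3
```

```text
(no output)
```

View pics/g11_scene.png

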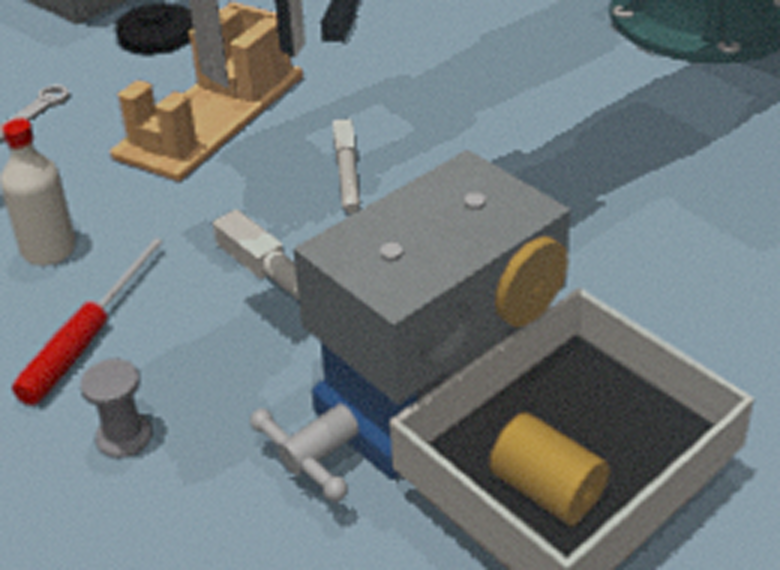

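apply_moves:
  moves:
    - [[4, -4, 0], [0, 0, 0], 0.6]
    - [[8, -8, 0], [0, 0, 0], 0.6]
    - [[11, -12, 0], [0, 0, 0], 0.6]
    - [[14, -15, 0], [0, 0, 0], 0.6]
    - [[17, -18, 0], [0, 0, 0], 0.6]
    - [[20, -21, 0], [0, 0, 0], 0.6]
    - [[23, -24, 0], [0, 0, 0], 0.6]
    - [[25, -26, 0], [0, 0, 0], 0.6]
    - [[25, -26, 0], [0, 0, 0], 0.6]
    - [[25, -26, 0], [0, 0, 0], 0.6]

```text
time: 17.37
tool_pos: [0.3829, 0.2237, 0.2138]
ee_rot: [-3.136, 0.001, 1.428]
wrist_force: [0.3, -0.7, -0.0]
width: 0.0564
```

```bash
python3 snap.py g12 scene,170,160,260,190,3 top,170,90,260,190,3; python3 - <<'E'
from ov import *
p=[.607-.011*np.cos(1.422),-.065-.011*np.sin(1.422),1.422]
for n in("scene","top"):
    a=(170,160,260,190) if n=="scene" else (170,90,260,190)
    im=cv2.imread(f"pics/g12_{n}.png")
    draw(im,n,p,[l-b([0,0,37]) for l in DR],3,a[:2],(0,255,0)); cv2.imwrite(f"pics/o12_{n}.png",im)
E
```

```text
(no output)
```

View pics/o12_scene.png

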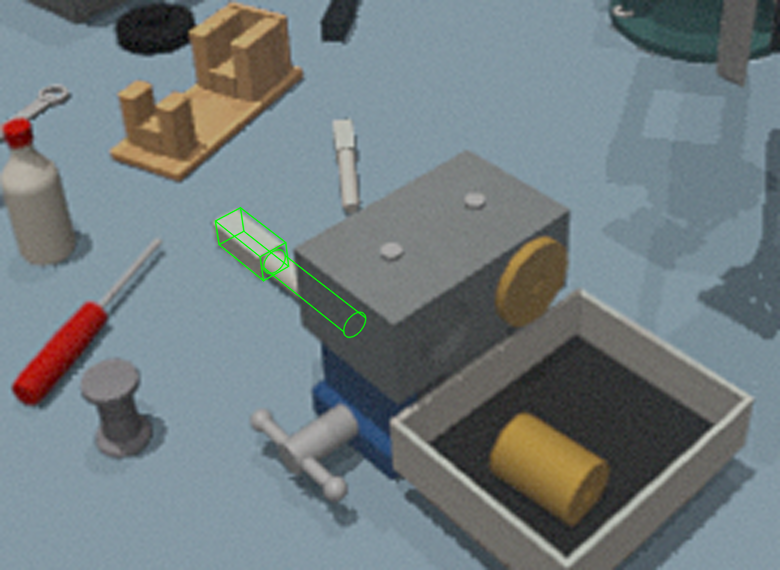

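View pics/o12_top.png

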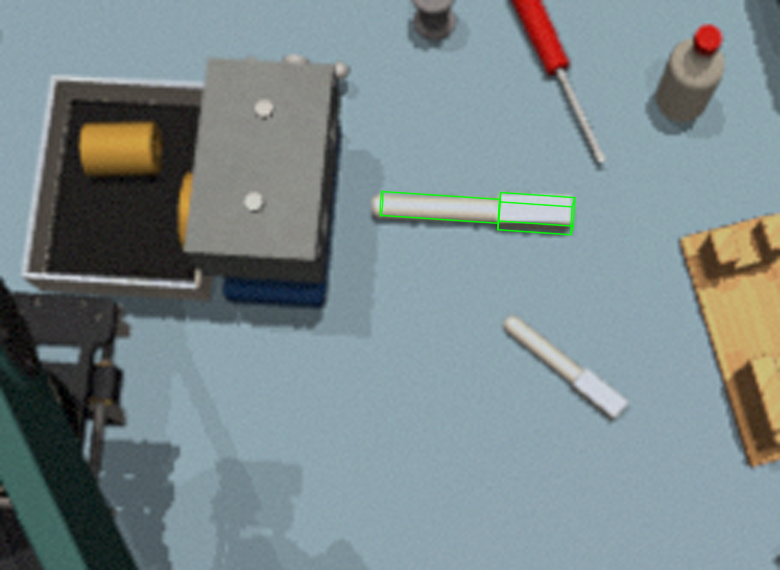

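```bash
python3 -c "
from bench import robot,job
o=robot.get_obs();print(o['time'],abs(o['qvel']).max(),o['wrist_force'])
print(job.close_job())"
```

```text
17.4667 0.045513004242683223 [0.17327799 0.09730072 0.6259055 ]
the job is handed in; nothing more can be done
None
```

I gripped the drift by its shank, took it out of the saddle and pushed it into the right-hand bore. The plain bushing came out at about 16 N and fell into the tray. I then drew the drift straight out, laid it on the bench and handed the job in at 17.5 s. No regrip on the handle was needed, because the shank grip reached far enough to clear the bushing.

- **Final pictures:** In both camera views the bushing is lying in the tray and the flanged bushing still sits against its face. The drift matches its outline for lying flat on the bench, between the bracket and the screwdriver. The arm is clear of everything.
- **Drop onto the bench:** The drift fell about 9 mm when released, because the fingertips reach the bench before the drift can touch it.
- **Disagreements:** The two cameras differed by 1–3 mm on the bracket position, and the drift went in without noticeable force. At the end of the push, once the bushing was out, the wrist read about 6 N. I took that to be the fingers lightly touching the bracket face.

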